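# Count along the mould rack and push the mould into the third bay

## Robot

A 6-joint arm with a two-finger parallel gripper is mounted at the origin on the work surface. World frame = base frame: x ahead of the robot, y to its left, z up, the work surface at z = 0. Lengths are in mm, angles in degrees, forces in N, time in s.
With the tool pointing down it reaches from about 350 to 850 mm from the base axis. Payload 8.1 kg.
Tool frame: the origin (TCP) lies at the centre of the arm's flange, where the gripper is bolted on; the fingertips stand 173 mm ahead of it and the grasp point (between the pads) lies 155 mm ahead of it; z points along the fingers, y is the line along which they close (so a half turn about z gives the same grasp; the last joint's range is limited). The gripper opens to 85 mm and grips with 20 to 120 N. Pads are 22 mm wide; open, the fingers measure 114 mm over their backs; the gripper's body (76 mm by 85 mm) begins 54 mm behind the grasp point. The pads swing forward as they close: fully open they stand 13 mm farther back than shut.
Start: joints at [-80.409, 7.471, 85.268, -0, 87.261, -4.893], TCP at [150.09, -580.93, 404.692] pointing down, gripper open.
Joint ranges: [-169.43, 169.43], [-51.17, 129.36], [1.28, 143.12], [-76.62, 256.62], [0, 156.53], [-152.29, 152.29]. Speed limits (degrees/s): [136.94, 136.94, 159.86, 180, 180, 180].

## Interface

Orientations are given as [roll, pitch, yaw] about the fixed x, y, z axes, in that order (R = Rz(yaw) Ry(pitch) Rx(roll)).
In Python, from bench import * gives the robot as it stands.
- The arm moves only by the shell command python3 -m jog 'ROWS' [FORCE]. ROWS is text: rows parted by semicolons, each of 7 numbers parted by spaces: the shift along the tool's x, y, z scaled (see below), then the turn, a rotation vector about the tool's x, y, z scaled (see below), then the closure, from -1 (fully open) to 1 (shut). In form: tx ty tz wx wy wz hand; .... A call has 1 to 5 rows; each row shifts and turns the commanded pose from where the row before left it, along the tool's axes as they then stand; what a row does not reach is not made up. The controller multiplies each number of a shift by 0.1 m and each number of a turn by 60 degrees. A row lasts 1/8 s, in which the tool goes at most 62.5 mm and 10.7 degrees, less where a joint would pass 70% of its speed; a pose out of reach is approached as far as the arm can. A call with a number of a shift or a turn outside -1 to 1 is refused whole. A call with a gripper value outside its range is refused whole. The fingers move at their own pace and stop on an object; FORCE is the grip in N (left out, the last holds). Time passes only in rows, so rows that do not move let the fingers close. It gives the time, the measured TCP pose, the force, the opening and the grip force at its end, in the units of the state.
- sense(): the state, without advancing time (a new reading comes with each control period).
- snapshot(name): name is "side" or "top"; returns a dict with "img" (400x640x3 uint8, red, green, blue), "fx", "fy", "cx", "cy" (pixels), "extrinsics" (4x4, takes a point from camera to world coordinates). Camera axes: x right, y down, z forward; pixel columns grow to the right and rows downward; lengths in mm; the calibration is good to about 2 mm. A picture is of the moment at which its call begins. There is no depth.
- hand_in(): hands the job in; it is judged then, once.
The state is a dict: "time": time; "joint_pos": joint angles; "qd": joint speeds; "joint_efforts": joint torques, N m; "tool_pos": TCP position; "tcp_rot": TCP orientation; "ft_force": force on the tool from outside, world axes, zero at the start; "wrist_torque": the same for the moment, N m; "finger_gap": finger opening in mm; "grip_force": force on a finger pad.
Only numpy, scipy, OpenCV 4.12 (cv2) and the standard library are available. Lean on these libraries where they do the work, as an engineer would, in place of code of your own. Each camera call takes 0.05 s, during which the arm holds its last target. There are 200 camera calls.

## Task

Put the loose plaster mould standing in front of the rack away in the third bay, counting every bay, full or empty, from the end beside the banding wheel. First count by touch: run a fingertip along the rack's front rail, keeping it on the rail, from over the first bay past the second to over the third; then push the mould gently along the bench with the fingertips into that bay until it is fully home against the back rail. Do not grip, lift or tip the mould, and leave everything else where it is.

Things in the scene. Friction and masses are not known exactly. Their poses are not given: they have to be found in the camera images.
- rack: Low wooden mould rack fixed to the bench, open on top and with no floor: 7 upright dividers (8 mm thick, 56 mm high) make 6 bays, each 44 mm wide and 85 mm deep, middles at y = +130, +78, +26, -26, -78, -130 mm. Origin on the bench at the middle of the rack's front (robot side) face; x into the bays, away from the robot; y along the rack, to the robot's left; z up.
- rack_rail (a point): Middle of the top of the rack's front rail: one straight, smooth, level batten 320 mm long, 14 mm deep, 14 mm high, lying across the tops of the dividers' front ends, its front flush with the rack's front face. Its top is 70 mm, its underside 56 mm above the bench, so moulds pass under it.
- rack_back (a point): Middle of the upper edge of the back rail's inner face, 85 mm behind the rack's front face, 40 mm above the bench: what a mould meets when it is home. Axes as the rack's.
- mould: The mould to put away: white plaster two-part mug-handle mould with two rubber bands, standing loose on the bench before the rack, long side roughly along the rack's x. 105 mm long (its x), 34 wide (y), 48 high, 0.17 to 0.34 kg. Origin: centre of its underside. Pushed low by an upright finger it slides, not tips. Home, its origin is at rack x = +32.5 mm and its end sticks out 20 mm in front of the rack.
- banding_wheel: Banding wheel (hand turntable), fixed: dark foot with an aluminium disc of 170 mm diameter, 79 mm high. It stands beside one end of the rack, left or right, and marks the end from which bays are counted. Origin at the centre of its underside.
- tool_crock: Clay crock, 90 mm in diameter and 92 mm high, with tool handles sticking up to 185 mm, fixed beside the other end of the rack. Origin at the centre of its underside.
- rail_bay1: The middle 24 mm of the rack's front rail over the left-most bay (left = the rack's +y). Part of the one smooth rail, not a separate piece. Origin at the middle of its top face, 70 mm above the bench.
- rail_bay2: The middle 24 mm of the rack's front rail over the second from left bay (left = the rack's +y). Part of the one smooth rail, not a separate piece. Origin at the middle of its top face, 70 mm above the bench.
- rail_bay3: The middle 24 mm of the rack's front rail over the third from left bay (left = the rack's +y). Part of the one smooth rail, not a separate piece. Origin at the middle of its top face, 70 mm above the bench.
- rail_bay4: The middle 24 mm of the rack's front rail over the third from right bay (left = the rack's +y). Part of the one smooth rail, not a separate piece. Origin at the middle of its top face, 70 mm above the bench.
- rail_bay5: The middle 24 mm of the rack's front rail over the second from right bay (left = the rack's +y). Part of the one smooth rail, not a separate piece. Origin at the middle of its top face, 70 mm above the bench.
- rail_bay6: The middle 24 mm of the rack's front rail over the right-most bay (left = the rack's +y). Part of the one smooth rail, not a separate piece. Origin at the middle of its top face, 70 mm above the bench.
- rail_div12: 16 mm of the same rail over the divider between bays 1 and 2 from the left. Origin at the middle of its top face.
- rail_div23: 16 mm of the same rail over the divider between bays 2 and 3 from the left. Origin at the middle of its top face.
- rail_div45: 16 mm of the same rail over the divider between bays 4 and 5 from the left. Origin at the middle of its top face.
- rail_div56: 16 mm of the same rail over the divider between bays 5 and 6 from the left. Origin at the middle of its top face.
- stored_mould_a: Plaster mould like the other, stored in the second bay from the left; loose; 105 x 34 x 48 mm, its end sticks out some 22 mm in front of the rack. Origin at the centre of its underside.
- stored_mould_b: The same, stored in the second bay from the right; loose; its end sticks out some 22 mm too.
- clay_pot: Loose tapered clay pot, 100 mm across the foot, 72 mm across the rim, 85 mm high. Origin at the centre of its underside.
- clay_lid_a: Loose round clay lid, 76 mm across, 17 mm high to the top of its knob. Origin at the centre of its underside.
- clay_lid_b: Loose round clay lid, 66 mm across, 17 mm high.
- brush: Loose brush lying on the bench, 190 mm long, handle along its -x.
- kidney_block: Loose dark wooden smoothing block, 85 x 50 x 22 mm, lying on the bench.

How it is judged (in metres and radians):
On the way, in this order (a step that is already met when the one before it is completed fails the run):
1. A fingertip touches the rail over the first bay, counted from the banding wheel (((y of banding_wheel in the frame of rack above 0 m and contact force between the fingers and rail_bay1 above 0.2 N) or (y of banding_wheel in the frame of rack below 0 m and contact force between the fingers and rail_bay6 above 0.2 N))).
2. it slides on along the rail past the divider after the first bay (((y of banding_wheel in the frame of rack above 0 m and contact force between the fingers and rail_div12 above 0.2 N and not (contact force between the fingers and rail_bay1 above 0.2 N)) or (y of banding_wheel in the frame of rack below 0 m and contact force between the fingers and rail_div56 above 0.2 N and not (contact force between the fingers and rail_bay6 above 0.2 N)))).
3. it touches the rail over the second bay (((y of banding_wheel in the frame of rack above 0 m and contact force between the fingers and rail_bay2 above 0.2 N and not (contact force between the fingers and rail_div12 above 0.2 N)) or (y of banding_wheel in the frame of rack below 0 m and contact force between the fingers and rail_bay5 above 0.2 N and not (contact force between the fingers and rail_div56 above 0.2 N)))).
4. it slides on along the rail past the divider after the second bay (((y of banding_wheel in the frame of rack above 0 m and contact force between the fingers and rail_div23 above 0.2 N and not (contact force between the fingers and rail_bay2 above 0.2 N)) or (y of banding_wheel in the frame of rack below 0 m and contact force between the fingers and rail_div45 above 0.2 N and not (contact force between the fingers and rail_bay5 above 0.2 N)))).
5. it touches the rail over the third bay (((y of banding_wheel in the frame of rack above 0 m and contact force between the fingers and rail_bay3 above 0.2 N and not (contact force between the fingers and rail_div23 above 0.2 N)) or (y of banding_wheel in the frame of rack below 0 m and contact force between the fingers and rail_bay4 above 0.2 N and not (contact force between the fingers and rail_div45 above 0.2 N)))).
6. the mould stands in the third bay, home against the rack's back rail (x of mould in the frame of rack between 0.0255 and 0.04 m and ((y of banding_wheel in the frame of rack above 0 m and y of mould in the frame of rack between 0.017 and 0.035 m) or (y of banding_wheel in the frame of rack below 0 m and y of mould in the frame of rack between -0.035 and -0.017 m)) and height (world z) of mould below 0.005 m and angle between mould's own z axis and vertical below 0.08 rad and angle between the x axis of mould and the x axis of rack, either way round below 0.15 rad and linear speed of mould below 0.02 m/s), for 0.2 s.
At the end, for the whole second after the job is handed in: The mould stands upright on the bench in the third bay counted from the banding wheel, at rest, lined up with the bay (within 0.15 rad) and home against the back rail (within 7 mm) (all of step 6); the robot touches nothing.
It fails at once if the mould is lifted off the bench (height (world z) of mould above 0.015 m).
It fails at once if the mould is tipped over (angle between mould's own z axis and vertical above 0.35 rad).
It fails at once if the mould is squeezed or rammed (over 40 N) (contact force between the fingers and mould above 40 N).
It fails at once if a mould already stored in the rack is shifted by more than 12 mm (distance of any of stored_mould_a, stored_mould_b from where it was at the start of the episode above 0.012 m).
It fails at once if another loose thing on the bench is shifted by more than 20 mm (distance of any of clay_pot, clay_lid_a, clay_lid_b, brush, kidney_block from where it was at the start of the episode above 0.02 m).
It also fails if it takes over 64 s, if anything falls off the work surface, if the arm or the gripper's body presses on something with over 40 N, if the wrist force passes 120 N, or if a joint passes its speed limit or range.

## Working session

There is one attempt and no reset: what is moved stays moved. The work goes in short steps, Python scripts to look and compute and a shell command to move; the robot and the scene stay as the last step left them, time stands still between calls to the robot, and variables do not carry over. Pictures are saved under pics/ and viewed, at most 10 in all, crops included, and the job is handed in when it is done.

```bash
mkdir -p pics
python3 - <<'E'
from bench import *
import cv2
for n in ("side","top"):
    s=snapshot(n); cv2.imwrite(f"pics/{n}0.png",s["img"][:,:,::-1])
    print(n,s["fx"],s["fy"],s["cx"],s["cy"]);print(s["extrinsics"])
t=sense();print(t)
E
```

```text
side 394.7998060364949 394.7998060364949 321.2115039332489 208.39573417444348
[[-9.90897778e-01 -1.00844811e-01  8.91735271e-02  4.37677377e+02]
 [-1.33014880e-01  6.31597824e-01 -7.63800517e-01  7.83314665e+02]
 [ 2.07035130e-02 -7.68709641e-01 -6.39262741e-01  7.04840045e+02]
 [ 0.00000000e+00  0.00000000e+00  0.00000000e+00  1.00000000e+00]]
top 509.3161158441893 509.3161158441893 323.52728621719405 203.56325064800316
[[-4.41810403e-03 -9.91073998e-01  1.33239673e-01  3.73280220e+02]
 [-9.99982441e-01  4.90490120e-03  3.32553793e-03  1.69261047e+00]
 [-3.94938160e-03 -1.33222641e-01 -9.91078267e-01  1.35123404e+03]
 [ 0.00000000e+00  0.00000000e+00  0.00000000e+00  1.00000000e+00]]
{'time': 0.1, 'joint_pos': array([-8.04095674e+01,  7.51130026e+00,  8.53233625e+01, -7.46777616e-04,
        8.72623838e+01, -4.89316506e+00]), 'qd': array([-0.08339998, -0.08590085, -0.16594205,  0.12422815, -0.02700938,
        0.03442485]), 'joint_efforts': array([ 2.39864530e-04, -5.70955467e+01, -5.01940048e+01, -1.58733164e-04,
        8.26229341e-03,  2.09948394e-05]), 'tool_pos': array([ 150.04485773, -580.71982054,  403.74058431]), 'tcp_rot': array([-1.79903244e+02, -7.53472965e-03,  1.44836276e+01]), 'ft_force': array([ 0.1214087 ,  0.02313859, -0.25553847]), 'wrist_torque': array([-0.00276305, -0.0128743 , -0.01119938]), 'grip_force': 0.0, 'finger_gap': 85.620433265433}
```

View pics/top0.png

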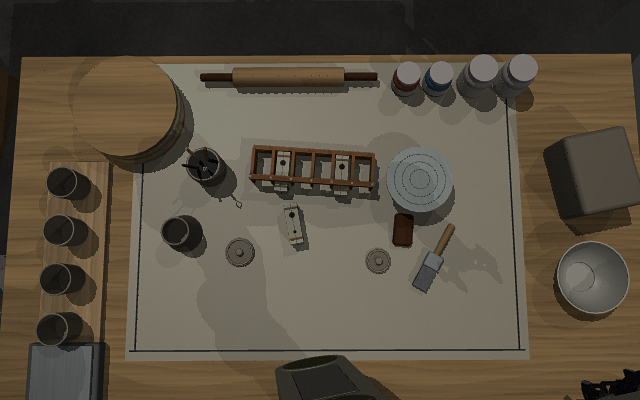

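View pics/side0.png

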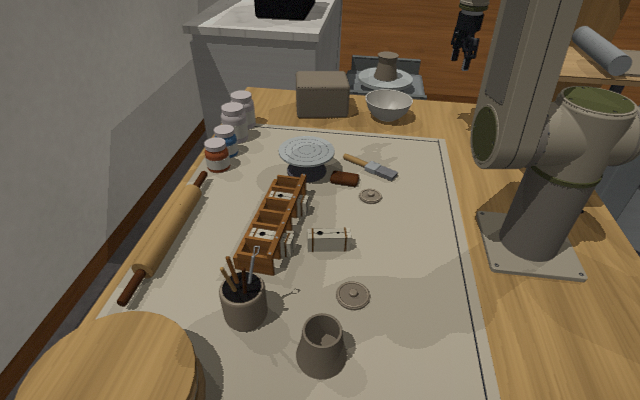

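The top view shows the rack at about (312,168) px, the banding wheel to its right at (420,180) (the rack's −y end, so bay 6 is first and bay 4 third) and the loose mould at (293,225). The side view agrees.

```bash
cat > h.py <<'E'
from bench import *
import cv2, numpy as np
def ray(s,px,z):
    E=np.array(s["extrinsics"]);p=np.atleast_2d(np.array(px,float))
    d=np.c_[(p[:,0]-s["cx"])/s["fx"],(p[:,1]-s["cy"])/s["fy"],np.ones(len(p))]@E[:3,:3].T
    return E[:3,3]+d*((z-E[2,3])/d[:,2])[:,None]
def proj(s,P):
    E=np.array(s["extrinsics"]);c=(np.atleast_2d(P)-E[:3,3])@E[:3,:3]
    return np.c_[c[:,0]/c[:,2]*s["fx"]+s["cx"],c[:,1]/c[:,2]*s["fy"]+s["cy"]]
E
python3 - <<'E'
from h import *
s=snapshot("top");im=s["img"]
hsv=cv2.cvtColor(im,cv2.COLOR_RGB2HSV)
m=((hsv[:,:,1]>110)&(hsv[:,:,2]>60)).astype(np.uint8)
m[:, :235]=0;m[:,385:]=0;m[:135]=0;m[200:]=0
n,l,st,c=cv2.connectedComponentsWithStats(m);k=1+np.argmax(st[1:,4]);print(st[k])
pts=np.argwhere(l==k)[:,::-1]
r=cv2.minAreaRect(pts.astype(np.float32));b=cv2.boxPoints(r);print(r,b)
print(ray(s,b,70))
g=im[:,:,:].min(2)
w=((g>105)&(hsv[:,:,1]<70)).astype(np.uint8);w[:202]=0;w[250:]=0;w[:,:275]=0;w[:,310:]=0
for t in (95,110,130,150):
    w2=w*(g>t);q=np.argwhere(w2)[:,::-1];
    if len(q): print(t,len(q),cv2.minAreaRect(q.astype(np.float32)))
a=cv2.resize(im[140:200,240:390],None,fx=5,fy=5,interpolation=cv2.INTER_CUBIC)
d=cv2.resize(im[200:250,260:335],None,fx=5,fy=5,interpolation=cv2.INTER_CUBIC)
o=np.zeros((555,750,3),np.uint8);o[:300]=a;o[305:,:375]=d
cv2.imwrite("pics/c1.png",np.clip(o*1.7,0,255)[:,:,::-1])
E
```

```text
[ 249  145  126   42 1585]
((311.9893798828125, 165.35739135742188), (124.52689361572266, 33.88220977783203), 3.8654611110687256) [[248.72552 178.06253]
 [251.00964 144.25742]
 [375.25323 152.65225]
 [372.96912 186.45737]]
[[ 612.26458015  196.96447334   70.        ]
 [ 700.8433282   192.41094054   70.        ]
 [ 676.97689494 -127.61794699   70.        ]
 [ 588.89507277 -120.21758095   70.        ]]
95 254 ((292.0, 226.5), (45.0, 34.0), 90.0)
110 86 ((291.68023681640625, 234.0471649169922), (25.1268367767334, 34.12110137939453), 87.95458984375)[ WARN:0@1.175] global loadsave.cpp:1063 imwrite_ Unsupported depth image for selected encoder is fallbacked to CV_8U.
```

View pics/c1.png

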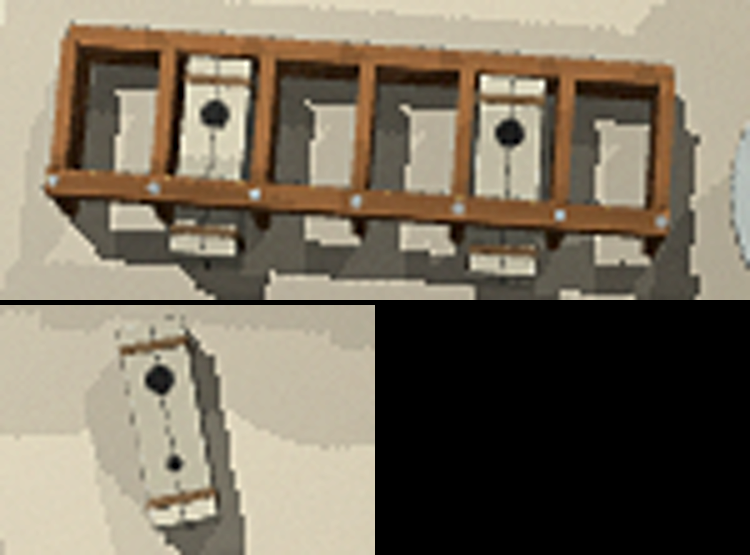

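The crop shows seven screws on the rail, one over each divider, from (53,181) to (661,221). The mould's top has corners near (118,325), (183,317), (215,517) and (150,527). Next I turn these into poses.

Run:
```python
from h import *
s=snapshot("top")
f=lambda a,ox,oy:(np.array(a)+.5)/5-.5+[ox,oy]
sc=ray(s,f([(53,181),(153,187),(255,194),(356,201),(458,207),(559,215),(661,221)],240,140),70)
yy=np.arange(156,-157,-52)
A=np.c_[yy,np.ones(7)];c=np.linalg.lstsq(A,sc[:,:2],rcond=None)[0]
ey=c[0];print("ey",ey,np.linalg.norm(ey),"railmid",c[1],"res",np.abs(A@c-sc[:,:2]).max())
ey/=np.linalg.norm(ey);ex=np.array([ey[1],-ey[0]]);O=c[1]-7*ex
print("O",O,"yaw",np.degrees(np.arctan2(ex[1],ex[0])))
R=np.c_[ex,ey]
for y in(-142,-130,-78,-26,-10): print("rail",y,O+R@[7,y])
m=ray(s,f([(118,325-305),(183,317-305),(215,517-305),(150,527-305)],260,200),48)[:,:2]
print("mould corners rack",((m-O)@R).round(1),"world",m.round(1))
cen=m.mean(0);v=(m[0]+m[1]-m[2]-m[3])/2
print("mould",cen,(cen-O)@R,np.linalg.norm(v),np.degrees(np.arctan2(v[1],v[0])))
print("target",O+R@[32.5,-26], "wheel",ray(s,[(420,179)],79))
# side check of the mouth/ rail
t=snapshot("side");print(proj(t,np.r_[O+R@[7,156],70]),proj(t,np.r_[O+R@[7,-156],70]),proj(t,np.r_[cen,48]))
print("lidb",ray(s,[(378,260)],10),"block",ray(s,[(402,230)],22),"lida",ray(s,[(240,252)],10))
```

```text
ey [0.07245766 0.99621255] 0.9988441065703325 railmid [607.01891278  38.12142204] res 0.33242133830265175
O [600.03735503  38.62921264] yaw -4.159976594633373
rail -142 [ 596.71801764 -103.50446387]
rail -130 [597.58851583 -91.53607915]
rail -78 [601.36067461 -39.67307867]
rail -26 [605.13283339  12.1899218 ]
rail -10 [606.29349763  28.1477681 ]
mould corners rack [[ -56.2   67.7]
 [ -49.8   34.5]
 [-151.6   10.4]
 [-158.9   43.2]] world [[548.9 110.2]
 [552.9  76.6]
 [449.6  60. ]
 [444.7  93.2]]
mould [499.02206946  85.01982498] [-104.11439536   38.94058948] 105.12603586579505 9.207695711381184
target [630.56565093  10.34011317] wheel [[ 605.93353396 -238.86681688   79.        ]]
[[269.73610236 252.47806283]] [[303.42577398 173.88076468]] [[328.82910643 232.1529787 ]]
lidb [[ 403.86641888 -135.70362503   10.        ]] block [[ 481.25320102 -198.62632984   22.        ]] lida [[426.37811111 226.04009291  10.        ]]
```

```bash
python3 -m jog '0 0 0 0 0 -0.17 1; 0 0 0 0 0 -0.17 1; 0 0 0 0 0 -0.17 1; 0 0 0 0 0 -0.17 1; 0 0 0 0 0 -0.17 1' 20
python3 -m jog '0 0 0 0 0 -0.17 1; 0 0 0 0 0 -0.17 1; 0.47 0.37 0 0 0 0 1; 0.47 0.37 0 0 0 0 1; 0.47 0.37 0 0 0 0 1'
python3 -m jog '0.47 0.37 0 0 0 0 1; 0.47 0.37 0 0 0 0 1; 0.47 0.37 0 0 0 0 1; 0.47 0.37 0 0 0 0 1; 0 0 0 0 0 0 1'
python3 - <<'E'
from h import *
t=sense();O=np.array([600.04,38.63]);ex=np.array([.9974,-.0725]);ey=np.array([.0725,.9974])
p=t["tool_pos"];print("rack",(p[:2]-O)@ex,(p[:2]-O)@ey)
E
```

```text
time: 0.88
tool_pos: [150.1, -580.9, 404.5]
tcp_rot: [-180.0, -0.0, 65.8]
ft_force: [-0.6, -0.2, -0.3]
finger_gap: 0.0
grip_force: 0.0
time: 1.5
tool_pos: [271.7, -446.9, 404.6]
tcp_rot: [180.0, -0.0, 85.8]
ft_force: [-0.0, -0.3, 0.3]
finger_gap: -0.2
grip_force: 0.0
time: 2.12
tool_pos: [434.2, -268.2, 404.7]
tcp_rot: [180.0, -0.1, 86.2]
ft_force: [0.8, -0.4, 0.1]
finger_gap: 0.1
grip_force: 0.0
rack -143.1993672835657 -318.0248989922778
```

```bash
python3 -m jog '0.47 0.375 0 0 0 0 1; 0.47 0.375 0 0 0 0 1; 0.47 0.375 0 0 0 0 1; 0.47 0.375 0 0 0 0 1; 0 0 0 0 0 0 1'
python3 -m jog '0 0 0.5 0 0 0 1; 0 0 0.5 0 0 0 1; 0 0 0.4 0 0 0 1; 0 0 0 0 0 0 1'
cat >> h.py <<'E'
O=np.array([600.04,38.63]);ex=np.array([.9974,-.0725]);ey=np.array([.0725,.9974])
def st():
    t=sense();p=t["tool_pos"];print("rack",((p[:2]-O)@ex).round(1),((p[:2]-O)@ey).round(1),p[2].round(1),t["tcp_rot"].round(2),t["ft_force"].round(1))
E
python3 - <<'E'
from h import *
st()
s=snapshot("top");a=s["img"][130:220,230:400];t=snapshot("side");b=t["img"][100:300,200:400]
o=np.zeros((600,640,3),np.uint8);o[:225,:425]=cv2.resize(a,None,fx=2.5,fy=2.5);o[228:588,:360]=cv2.resize(b,None,fx=1.8,fy=1.8)
cv2.imwrite("pics/d1.png",np.clip(o*1.5,0,255).astype(np.uint8)[:,:,::-1])
E
```

```text
time: 2.75
tool_pos: [596.7, -92.3, 403.7]
tcp_rot: [-179.9, -0.0, 86.1]
ft_force: [-0.0, -0.6, -0.6]
finger_gap: -0.1
grip_force: 0.0
time: 3.25
tool_pos: [592.7, -95.7, 260.5]
tcp_rot: [-179.5, -0.1, 85.8]
ft_force: [-0.3, -0.7, -0.2]
finger_gap: 0.1
grip_force: 0.0
rack 2.4 -134.5 260.5 [-1.7953e+02 -5.0000e-02  8.5800e+01] [-0.3 -0.7 -0.2]
```

View pics/d1.png

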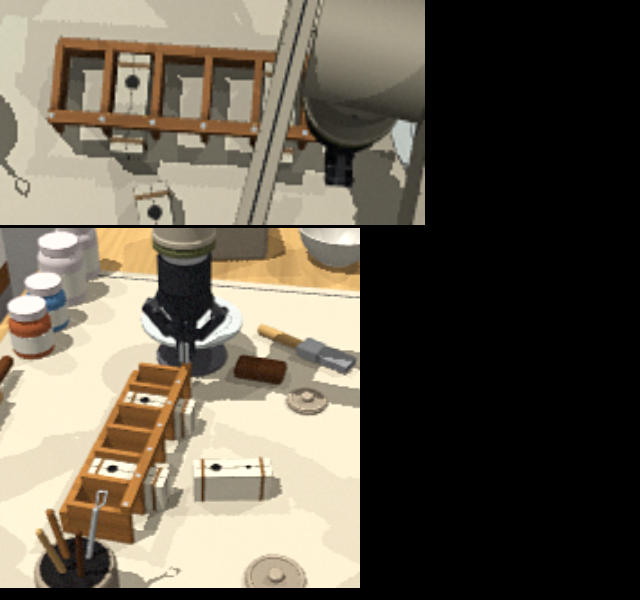

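Finger is above the right (bay 6) end of the rail (crop px ~(185,350)); I let it settle, then descend gently.

```bash
python3 -m jog '0.03 0.04 0 0 0 0 1; 0 0 0.08 0 0 0 1; 0 0 0 0 0 0 1; 0 0 0 0 0 0 1;0 0 0 0 0 0 1';python3 -c 'from h import *;st()'
python3 -m jog '0 0 0.03 0 0 0 1; 0 0 0.02 0 0 0 1; 0 0 0 0 0 0 1';python3 -c 'from h import *;st()'
```

```text
time: 3.98
tool_pos: [599.4, -91.9, 256.8]
tcp_rot: [180.0, 0.0, 85.9]
ft_force: [0.3, 0.6, 0.4]
finger_gap: -0.0
grip_force: 0.0
rack 8.8 -130.2 256.8 [179.99   0.    85.89] [0.3 0.6 0.4]
time: 4.35
tool_pos: [599.2, -91.9, 251.3]
tcp_rot: [-180.0, -0.0, 85.9]
ft_force: [0.2, -0.0, -0.5]
finger_gap: 0.3
grip_force: 0.0
rack 8.6 -130.2 251.3 [-1.7996e+02 -1.0000e-02  8.5880e+01] [ 0.2 -0.  -0.5]
```

```bash
python3 -m jog '0 -0.015 0.04 0 0 0 1; 0 0 0.02 0 0 0 1; 0 0 0.01 0 0 0 1; 0 0 0 0 0 0 1';python3 -m jog '0 0 0.01 0 0 0 1; 0 0 0 0 0 0 1'; python3 -m jog '0 0 0.01 0 0 0 1; 0 0 0 0 0 0 1'; python3 -c 'from h import *;st()'
```

```text
time: 4.85
tool_pos: [597.8, -91.8, 244.5]
tcp_rot: [-180.0, -0.0, 85.9]
ft_force: [-0.9, 0.2, -0.1]
finger_gap: -0.0
grip_force: 0.0
time: 5.1
tool_pos: [597.8, -91.8, 243.7]
tcp_rot: [-180.0, -0.0, 85.9]
ft_force: [-0.5, -0.4, 0.9]
finger_gap: 0.0
grip_force: 0.0
time: 5.35
tool_pos: [598.0, -91.8, 243.5]
tcp_rot: [180.0, 0.0, 85.9]
ft_force: [-3.3, 0.2, 5.0]
finger_gap: -0.2
grip_force: 2.9
rack 7.4 -130.2 243.5 [179.98   0.    85.89] [-3.3  0.2  5. ]
```

```bash
python3 -m jog '0 0 0.005 0 0 0 1; 0.08 0 0 0 0 0 1; 0.08 0 0 0 0 0 1; 0.08 0 0 0 0 0 1; 0.08 0 0 0 0 0 1';python3 -c 'from h import *;st()'
```

```text
time: 5.98
tool_pos: [600.8, -60.3, 243.5]
tcp_rot: [179.9, 0.1, 85.9]
ft_force: [-0.5, -4.3, 5.4]
finger_gap: 0.1
grip_force: 2.7
rack 7.9 -98.6 243.5 [1.7986e+02 8.0000e-02 8.5870e+01] [-0.5 -4.3  5.4]
```

```bash
python3 -m jog '0.08 0 0.002 0 0 0 1; 0.08 0 0 0 0 0 1; 0.08 0 0 0 0 0 1; 0 0 0 0 0 0 1';python3 -c 'from h import *;st()'
python3 -m jog '0.08 -0.005 0.002 0 0 0 1; 0.08 0 0 0 0 0 1; 0.08 0 0 0 0 0 1; 0 0 0 0 0 0 1';python3 -c 'from h import *;st()'
python3 -m jog '0.08 0 0.002 0 0 0 1; 0.08 0 0 0 0 0 1; 0.08 0 0 0 0 0 1; 0.02 0 0 0 0 0 1;0 0 0 0 0 0 1';python3 -c 'from h import *;st()'
```

```text
time: 6.48
tool_pos: [602.7, -35.7, 243.5]
tcp_rot: [179.8, 0.0, 85.9]
ft_force: [0.6, 0.6, 7.0]
finger_gap: -0.1
grip_force: 3.3
rack 8.0 -73.9 243.5 [1.7984e+02 2.0000e-02 8.5910e+01] [0.6 0.6 7. ]
time: 6.98
tool_pos: [604.0, -11.8, 243.5]
tcp_rot: [179.8, 0.0, 85.9]
ft_force: [0.5, -1.1, 7.1]
finger_gap: 0.3
grip_force: 3.7
rack 7.6 -50.0 243.5 [1.7982e+02 2.0000e-02 8.5910e+01] [ 0.5 -1.1  7.1]
time: 7.6
tool_pos: [605.9, 13.5, 243.5]
tcp_rot: [179.8, 0.1, 85.9]
ft_force: [0.4, -4.0, 7.9]
finger_gap: -0.2
grip_force: 4.1
rack 7.7 -24.6 243.5 [1.798e+02 6.000e-02 8.589e+01] [ 0.4 -4.   7.9]
```

The count is done, with contact held throughout. Now I lift, part-open the fingers and go to the mould's left side. Both fingers will push it toward −y and square it up.

```bash
python3 -m jog '0 0 -0.2 0 0 0 1; 0 0 -0.4 0 0 0 -0.4; 0.4 -0.373 0 0 0 0 -0.4; 0.4 -0.373 0 0 0 0 -0.4; 0.41 -0.373 0 0 0 0 -0.4'
python3 -m jog '0 0 0 0 0 0 -0.4; 0 0 0.4 0 0 0 -0.4; 0 0 0.4 0 0 0 -0.4; 0 0 0 0 0 0 -0.4; 0 0 0 0 0 0 -0.4';python3 -c 'from h import *;st()'
```

```text
time: 8.22
tool_pos: [501.0, 143.8, 302.8]
tcp_rot: [179.9, -0.0, 85.9]
ft_force: [0.0, 1.0, -0.1]
finger_gap: 59.8
grip_force: 0.0
time: 8.85
tool_pos: [503.0, 142.5, 223.3]
tcp_rot: [179.9, -0.0, 85.9]
ft_force: [0.7, -0.5, -0.3]
finger_gap: 59.9
grip_force: 0.0
rack -104.3 96.5 223.3 [ 1.7991e+02 -2.0000e-02  8.5860e+01] [ 0.7 -0.5 -0.3]
```

```bash
python3 -m jog '0 0 0.3 0 0 0 -0.4; 0 0 0.1 0 0 0 -0.4; -0.08 0 0 0 0 0 -0.4; -0.05 0 0 0 0 0 -0.4; -0.05 0 0 0 0 0 -0.4'
python3 -m jog '-0.05 0 0 0 0 0 -0.4; -0.05 0 0 0 0 0 -0.4; -0.05 0 0 0 0 0 -0.4; -0.05 0 0 0 0 0 -0.4; -0.05 0 0 0 0 0 -0.4'
python3 -m jog '-0.05 0 0 0 0 0 -0.4; -0.05 0 0 0 0 0 -0.4; -0.05 0 0 0 0 0 -0.4; -0.05 0 0 0 0 0 -0.4; 0 0 0 0 0 0 -0.4'
python3 - <<'E'
from h import *
st()
s=snapshot("top");a=s["img"][180:260,230:350];t=snapshot("side");b=t["img"][150:300,250:400]
o=np.zeros((600,640,3),np.uint8);o[:240,:360]=cv2.resize(a,None,fx=3,fy=3);o[245:545,:300]=cv2.resize(b,None,fx=2,fy=2)
cv2.imwrite("pics/e1.png",np.clip(o*1.5,0,255).astype(np.uint8)[:,:,::-1])
E
```

```text
time: 9.48
tool_pos: [501.3, 124.3, 182.7]
tcp_rot: [179.9, -0.0, 85.9]
ft_force: [0.4, 0.3, 0.8]
finger_gap: 60.1
grip_force: 0.0
time: 10.1
tool_pos: [498.9, 99.5, 181.6]
tcp_rot: [180.0, -0.0, 85.9]
ft_force: [0.2, 1.7, 0.6]
finger_gap: 59.8
grip_force: 1.1
time: 10.72
tool_pos: [497.4, 79.3, 181.4]
tcp_rot: [-180.0, 0.0, 85.9]
ft_force: [0.3, -0.0, 0.7]
finger_gap: 59.9
grip_force: 0.0
rack -105.3 33.1 181.4 [-1.7998e+02  3.0000e-02  8.5860e+01] [ 0.3 -0.   0.7]
```

View pics/e1.png

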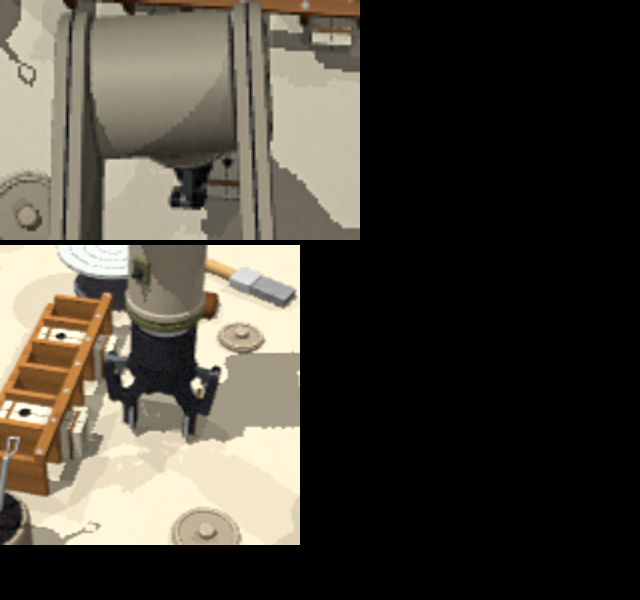

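The mould is beside the fingers (top crop near (225,185)), sliding and square. I carry on the remaining 31 mm, back off, rise and look.

```bash
python3 -m jog '-0.05 0 0 0 0 0 -0.4; -0.05 0 0 0 0 0 -0.4; -0.05 0 0 0 0 0 -0.4; -0.05 0 0 0 0 0 -0.4; -0.05 0 0 0 0 0 -0.4'
python3 -m jog '-0.04 0 0 0 0 0 -0.4; -0.02 0 0 0 0 0 -0.4; 0 0 0 0 0 0 -0.4';python3 -c 'from h import *;st()'
python3 -m jog '0.1 0 0 0 0 0 -0.4; 0.2 0 0 0 0 0 -0.4; 0 0 -0.5 0 0 0 -0.4; 0.5 0 -0.3 0 0 0 -0.4; 0.6 0 0 0 0 0 -0.4'
python3 -m jog '0.6 0 0 0 0 0 -0.4; 0.6 0 0 0 0 0 -0.4; 0 0 0 0 0 0 -0.4'
python3 - <<'E'
from h import *
st()
s=snapshot("top");a=s["img"][140:260,240:400]
cv2.imwrite("pics/f1.png",np.clip(cv2.resize(a,None,fx=5,fy=5,interpolation=cv2.INTER_CUBIC)*1.5,0,255).astype(np.uint8)[:,:,::-1])
E
```

```text
time: 11.45
tool_pos: [495.7, 54.5, 181.6]
tcp_rot: [-180.0, 0.0, 85.9]
ft_force: [0.3, 0.3, 0.1]
finger_gap: 60.0
grip_force: 0.6
time: 11.82
tool_pos: [495.3, 48.7, 181.7]
tcp_rot: [180.0, 0.0, 85.9]
ft_force: [-0.1, -0.4, -0.2]
finger_gap: 60.1
grip_force: 0.0
rack -105.1 2.4 181.7 [1.7999e+02 1.0000e-02 8.5870e+01] [-0.1 -0.4 -0.2]
time: 12.45
tool_pos: [507.0, 190.2, 265.6]
tcp_rot: [179.6, -0.1, 85.8]
ft_force: [1.5, -0.4, 0.6]
finger_gap: 59.8
grip_force: 0.0
time: 12.82
tool_pos: [513.0, 312.9, 261.5]
tcp_rot: [180.0, -0.1, 86.2]
ft_force: [-0.8, -0.3, -0.4]
finger_gap: 59.7
grip_force: 0.0
rack -106.7 267.2 261.5 [ 1.7998e+02 -7.0000e-02  8.6170e+01] [-0.8 -0.3 -0.4]
```

View pics/f1.png

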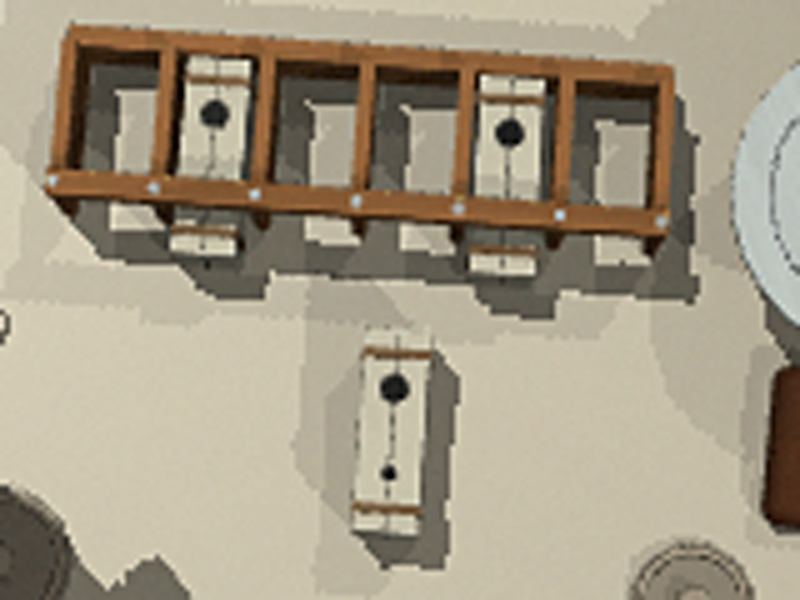

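The mould now stands lined up in front of bay 4: near end at (352,527)–(420,533), far end at (365,333)–(433,338). I compute its pose while rising and turning the hand by 90°.

```bash
python3 - <<'E'
from h import *
s=snapshot("top")
m=ray(s,(np.array([(365,333),(433,338),(420,533),(352,527)])+.5)/5-.5+[240,140],48)[:,:2]
q=np.c_[(m-O)@ex,(m-O)@ey];print(q.round(1),q.mean(0));v=q[0]+q[1]-q[2]-q[3];print(np.degrees(np.arctan2(v[1],v[0])))
E
python3 -m jog '0 0 -0.5 0 0 0 -0.4; 0 0 -0.5 0 0 0 -0.4; 0 0 0 0 0 0.167 -0.4; 0 0 0 0 0 0.167 -0.4; 0 0 0 0 0 0.167 -0.4'
python3 -m jog '0 0 0 0 0 0.167 0.8; 0 0 0 0 0 0.167 0.8; 0 0 0 0 0 0.167 0.8; 0 0 0 0 0 0.167 0.8; 0 0 0 0 0 0.167 0.8'
python3 -m jog '0 0 0 0 0 0.167 0.8; 0 0 0 0 0 0 0.8; 0 0 0 0 0 0 0.8'; python3 -c 'from h import *;st()'
```

```text
[[ -57.8   -8.6]
 [ -58.   -43.7]
 [-158.6  -43.9]
 [-157.9   -9. ]] [-108.10417912  -26.29759168]
0.1724196121902135
time: 13.55
tool_pos: [514.1, 306.8, 361.8]
tcp_rot: [180.0, 0.0, 55.4]
ft_force: [-0.2, 0.2, -0.1]
finger_gap: 60.0
grip_force: 0.0
time: 14.18
tool_pos: [514.1, 306.8, 361.6]
tcp_rot: [180.0, 0.0, 5.3]
ft_force: [-0.4, -0.8, 0.7]
finger_gap: 8.4
grip_force: 0.0
time: 14.55
tool_pos: [514.0, 307.6, 361.6]
tcp_rot: [180.0, 0.0, -4.1]
ft_force: [0.5, -0.2, 0.1]
finger_gap: 8.6
grip_force: 0.0
rack -105.3 262.0 361.6 [179.99   0.    -4.12] [ 0.5 -0.2  0.1]
```

Mould at rack (−108, −26.3), square within 0.2°. Go behind its near end.

```bash
python3 -m jog '-0.174 0.577 0 0 0 0 0.8; -0.174 0.577 0 0 0 0 0.8; -0.174 0.577 0 0 0 0 0.8; -0.174 0.577 0 0 0 0 0.8; -0.174 0.577 0 0 0 0 0.8'
python3 -m jog '0 0 0 0 0 0 0.8; 0 0 0.5 0 0 0 0.8; 0 0 0.5 0 0 0 0.8; 0 0 0 0 0 0 0.8; 0 0 0 0 0 0 0.8'; python3 -c 'from h import *;st()'
```

```text
time: 15.18
tool_pos: [404.5, 25.5, 361.7]
tcp_rot: [180.0, -0.1, -4.1]
ft_force: [0.2, -0.9, 1.1]
finger_gap: 8.5
grip_force: 0.0
time: 15.8
tool_pos: [406.4, 27.5, 263.3]
tcp_rot: [-180.0, -0.1, -4.2]
ft_force: [1.3, 0.1, 0.4]
finger_gap: 8.4
grip_force: 0.0
rack -192.4 -25.2 263.3 [-1.7999e+02 -8.0000e-02 -4.2100e+00] [1.3 0.1 0.4]
```

```bash
python3 -m jog '0 0.01 0.4 0 0 0 0.8; 0 0 0.35 0 0 0 0.8; 0.08 0 0 0 0 0 0.8; 0.05 0 0 0 0 0 0.8; 0.05 0 0 0 0 0 0.8'
python3 -m jog '0.05 0 0 0 0 0 0.8; 0.06 0 0 0 0 0 0.8; 0.06 0 0 0 0 0 0.8; 0.06 0 0 0 0 0 0.8; 0.06 0 0 0 0 0 0.8'
python3 -c 'from h import *;st()'
python3 -m jog '0.06 0 0 0 0 0 0.8; 0.06 0 0 0 0 0 0.8; 0.06 0 0 0 0 0 0.8; 0.06 0 0 0 0 0 0.8; 0 0 0 0 0 0 0.8'
python3 - <<'E'
from h import *
st()
s=snapshot("top");a=s["img"][140:240,250:400];t=snapshot("side");b=t["img"][150:280,220:380]
o=np.zeros((570,600,3),np.uint8);o[:300,:450]=cv2.resize(a,None,fx=3,fy=3);o[305:565,:320]=cv2.resize(b,None,fx=2,fy=2)
cv2.imwrite("pics/g1.png",np.clip(o*1.5,0,255).astype(np.uint8)[:,:,::-1])
E
```

```text
time: 16.42
tool_pos: [425.5, 24.7, 189.1]
tcp_rot: [-180.0, -0.2, -4.3]
ft_force: [-0.4, -0.5, 0.1]
finger_gap: 8.7
grip_force: 0.0
time: 17.05
tool_pos: [452.7, 22.5, 186.5]
tcp_rot: [-180.0, 0.0, -4.3]
ft_force: [-2.7, -0.1, 1.8]
finger_gap: 8.7
grip_force: 1.3
rack -145.8 -26.7 186.5 [-1.8e+02  2.0e-02 -4.3e+00] [-2.7 -0.1  1.8]
time: 17.68
tool_pos: [477.0, 20.7, 186.8]
tcp_rot: [-180.0, -0.1, -4.3]
ft_force: [-0.1, -0.6, -0.1]
finger_gap: 8.1
grip_force: 0.0
rack -121.5 -26.8 186.8 [-1.8e+02 -6.0e-02 -4.3e+00] [-0.1 -0.6 -0.1]
```

View pics/g1.png

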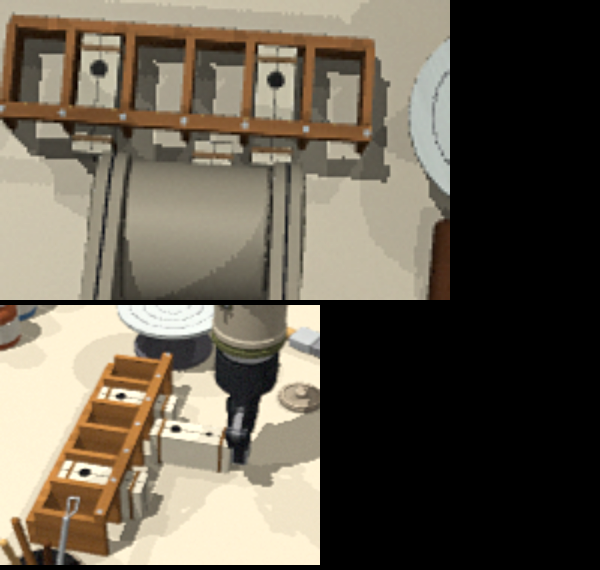

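The mould's far end is centred at the mouth of bay 4 (top crop (213,145), between dividers at 186 and 246) and aligned. I continue.

```bash
python3 -m jog '0.06 0 0 0 0 0 0.8; 0.06 0 0 0 0 0 0.8; 0.06 0 0 0 0 0 0.8; 0.06 0 0 0 0 0 0.8; 0.06 0 0 0 0 0 0.8'
python3 -c 'from h import *;st()'
python3 -m jog '0.06 0 0 0 0 0 0.8; 0.06 0 0 0 0 0 0.8; 0.06 0 0 0 0 0 0.8; 0.06 0 0 0 0 0 0.8; 0.06 0 0 0 0 0 0.8'
python3 -m jog '0.06 0 0 0 0 0 0.8; 0.06 0 0 0 0 0 0.8; 0 0 0 0 0 0 0.8'
python3 -c 'from h import *;st()'
```

```text
time: 18.4
tool_pos: [506.6, 18.5, 186.5]
tcp_rot: [-180.0, 0.0, -4.3]
ft_force: [-1.5, -0.5, -1.3]
finger_gap: 8.2
grip_force: 0.6
rack -91.7 -26.9 186.5 [-1.8e+02  1.0e-02 -4.3e+00] [-1.5 -0.5 -1.3]
time: 19.02
tool_pos: [536.5, 16.2, 186.6]
tcp_rot: [-180.0, -0.0, -4.3]
ft_force: [-1.2, 0.2, -0.5]
finger_gap: 8.5
grip_force: 0.7
time: 19.4
tool_pos: [548.8, 15.3, 186.9]
tcp_rot: [-180.0, -0.1, -4.3]
ft_force: [-0.4, 0.1, -0.5]
finger_gap: 8.9
grip_force: 0.0
rack -49.4 -27.0 186.9 [-1.8e+02 -6.0e-02 -4.3e+00] [-0.4  0.1 -0.5]
```

```bash
python3 -m jog '0.04 0 0 0 0 0 0.8; 0.04 0 0 0 0 0 0.8; 0.03 0 0 0 0 0 0.8; 0.03 0 0 0 0 0 0.8; 0 0 0 0 0 0 0.8'
python3 -c 'from h import *;st()'
python3 -m jog '0.01 0 0 0 0 0 0.8; 0 0 0 0 0 0 0.8'
python3 -m jog '0.01 0 0 0 0 0 0.8; 0 0 0 0 0 0 0.8'
python3 -c 'from h import *;st()'
```

```text
time: 20.02
tool_pos: [562.4, 14.3, 186.7]
tcp_rot: [-180.0, -0.0, -4.3]
ft_force: [-0.7, -0.1, -0.2]
finger_gap: 8.6
grip_force: 0.0
rack -35.7 -27.0 186.7 [-1.8e+02 -5.0e-02 -4.3e+00] [-0.7 -0.1 -0.2]
time: 20.27
tool_pos: [563.0, 14.2, 186.6]
tcp_rot: [-180.0, 0.0, -4.3]
ft_force: [-1.8, -0.4, 0.9]
finger_gap: 8.8
grip_force: 0.7
time: 20.52
tool_pos: [564.1, 14.2, 186.6]
tcp_rot: [180.0, -0.0, -4.3]
ft_force: [-1.1, -0.4, 1.0]
finger_gap: 8.5
grip_force: 0.7
rack -34.1 -27.0 186.6 [180.   -0.   -4.3] [-1.1 -0.4  1. ]
```

Not yet against the back rail (force still only friction), so I go on in 1 mm steps.

```bash
python3 -m jog '0.01 0 0 0 0 0 0.8; 0 0 0 0 0 0 0.8'
python3 -m jog '0.01 0 0 0 0 0 0.8; 0 0 0 0 0 0 0.8'
python3 -m jog '0.01 0 0 0 0 0 0.8; 0 0 0 0 0 0 0.8'
python3 -c 'from h import *;st()'
```

```text
time: 20.78
tool_pos: [565.1, 14.1, 186.5]
tcp_rot: [180.0, -0.0, -4.3]
ft_force: [-2.1, -0.3, -0.3]
finger_gap: 8.6
grip_force: 0.5
time: 21.02
tool_pos: [566.2, 14.0, 186.6]
tcp_rot: [180.0, -0.0, -4.3]
ft_force: [-0.0, -0.3, -1.2]
finger_gap: 8.4
grip_force: 0.4
time: 21.28
tool_pos: [567.1, 13.9, 186.6]
tcp_rot: [-180.0, -0.0, -4.3]
ft_force: [-1.1, -0.8, -0.9]
finger_gap: 8.6
grip_force: 0.4
rack -31.0 -27.0 186.6 [-1.80e+02 -1.00e-02 -4.29e+00] [-1.1 -0.8 -0.9]
```

```bash
python3 -m jog '0.01 0 0 0 0 0 0.8; 0 0 0 0 0 0 0.8'
python3 -m jog '0.01 0 0 0 0 0 0.8; 0 0 0 0 0 0 0.8'
python3 -c 'from h import *;st()'
```

```text
time: 21.52
tool_pos: [567.6, 13.9, 186.5]
tcp_rot: [180.0, 0.1, -4.3]
ft_force: [-5.9, 0.2, 3.7]
finger_gap: 8.7
grip_force: 2.8
time: 21.78
tool_pos: [568.0, 13.9, 186.3]
tcp_rot: [180.0, 0.2, -4.3]
ft_force: [-11.5, 0.4, 6.5]
finger_gap: 8.3
grip_force: 5.4
rack -30.2 -27.0 186.3 [179.99   0.22  -4.29] [-11.5   0.4   6.5]
```

Home: the resistance rises to 11 N at x ≈ −30. I back off, clear the scene and check.

```bash
python3 -m jog '-0.03 0 0 0 0 0 0.8; -0.2 0 0 0 0 0 0.8; -0.4 0 0 0 0 0 0.8; -0.2 0 -0.5 0 0 0 0.8; 0 0 -0.6 0 0 0 0.8'
python3 -m jog '0 0.5 0 0 0 0 0.8; 0 0.6 0 0 0 0 0.8; 0 0.6 0 0 0 0 0.8; 0 0.6 0 0 0 0 0.8; 0 0 0 0 0 0 0.8'
python3 - <<'E'
from h import *
st()
s=snapshot("top");a=s["img"][140:200,240:390]
cv2.imwrite("pics/i1.png",np.clip(cv2.resize(a,None,fx=5,fy=5,interpolation=cv2.INTER_CUBIC)*1.5,0,255).astype(np.uint8)[:,:,::-1])
E
```

```text
time: 22.4
tool_pos: [484.3, 20.2, 296.1]
tcp_rot: [180.0, 0.2, -4.3]
ft_force: [1.3, -0.1, 0.5]
finger_gap: 8.2
grip_force: 0.0
time: 23.02
tool_pos: [468.6, -213.3, 297.2]
tcp_rot: [179.9, -0.1, -4.6]
ft_force: [0.3, -0.0, 0.3]
finger_gap: 8.3
grip_force: 0.0
rack -112.9 -260.8 297.2 [ 1.7989e+02 -1.0000e-01 -4.5900e+00] [ 0.3 -0.   0.3]
```

View pics/i1.png

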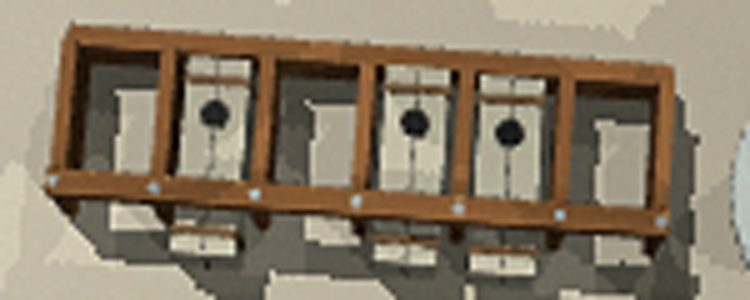

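The mould stands in bay 4 (third from the wheel) at (412,130), against the back rail and squared, and the stored moulds haven't moved. The robot is clear, so I hand in.

```bash
python3 -c 'from bench import *;print(hand_in())'
```

```text
the job is handed in; nothing more can be done
None
```

I counted the bays along the rail by touch and pushed the mould home into the third bay from the banding wheel; the job is handed in at about 23 s of the 64 s allowed, and no verdict was shown.

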